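# Free the jammed pedestal from the parts bin and stand it up

### The arm

A 7-joint arm with a two-finger parallel gripper is mounted at the origin on a cart in front of the work surface, level with it; the furniture and walls round the work are solid. World frame = base frame: x ahead of the robot, y to its left, z up, the work surface at z = 0. Lengths are in m, angles in rad, forces in N, time in s.
With the tool pointing down it reaches from about 0.4 to 0.85 m from the base axis. Payload 4.5 kg.
Tool frame: the origin (TCP) lies midway between the tips of the shut fingers; the grasp point (between the pads) lies 19 mm behind it; z points along the fingers, y is the line along which they close (so a half turn about z gives the same grasp; the last joint's range is limited). The gripper opens to 88 mm and grips with 3 to 60 N. Pads are 18 mm wide; open, the fingers measure 123 mm over their backs; the gripper's body (75 mm by 187 mm) begins 45 mm behind the grasp point.
Start: joints at [1.296, 0.689, -0.195, 1.565, 0.157, 0.902, -0.215], TCP at [0.19, -0.595, 0.239] pointing down, gripper open.
Joint ranges: [-3.01, 3.01], [-0.46, 2.08], [-1.47, 1.51], [0.13, 2.56], [-1, 4.14], [0.04, 2.09], [-2.66, 2.66]. Speed limits (rad/s): [2.57, 2.57, 3.14, 3.14, 3.14, 3.14, 3.14].

### API

Orientations are given as a unit quaternion [x, y, z, w].
In Python, from plant import r, eyes, finish_job gives the robot as it stands. The module is installed in compiled form; this text tells all that it offers.
- The arm moves only by the tool move_arm, never from a script. Its argument "motion" is a list of rows, each a list of 7 numbers: the shift along the tool's x, y, z in mm, then the turn, a rotation vector about the tool's x, y, z in degrees, then the closure, from 0 (fully open) to 1 (shut). A call has 1 to 5 rows; each row is the pose to reach, as a shift and turn from the pose commanded when the call began, along the tool's axes at that moment; what a row does not reach only later rows make up. A row lasts 1/8 s, in which the tool goes at most 62.5 mm and 10.7 degrees, less where a joint would pass 70% of its speed; a pose out of reach is approached as far as the arm can. A call with a gripper value outside its range is refused whole. The fingers move at their own pace and stop on an object; "newtons" is the grip in N (left out, the last holds). Time passes only in rows, so rows that repeat a pose let the fingers close. It gives the time, the measured TCP pose, the force, the opening and the grip force at its end, in the units of the state.
- r.get_state(): the state, without advancing time (a new reading comes with each control period).
- eyes.snapshot(name): name is "scene" or "top" or "wrist"; returns a dict with "frame" (420x560x3 uint8, red, green, blue), "z_map" (420x560 float32, m along the optical axis (not along the pixel's ray), 0 where there is no reading), "intrinsics" (3x3 intrinsics, pixels), "world_to_cam" (4x4, takes a point from world to camera coordinates). Camera axes: x right, y down, z forward; pixel columns grow to the right and rows downward; lengths in m; the calibration is good to about 2 mm. A picture is of the moment at which its call begins.
- finish_job(): hands the job in; it is judged then, once.
The state is a dict: "clock": time; "q": joint angles; "qd": joint speeds; "joint_torque": joint torques, N m; "tool_pos": TCP position; "eef_rot": TCP orientation; "contact_force": force on the tool from outside, world axes, zero at the start; "moment": the same for the moment, N m; "opening": opening from 0.0 (shut) to 1.0 (fully open); "finger_force": force on a finger pad.
Only numpy, scipy, OpenCV 4.12 (cv2) and the standard library are available. Lean on these libraries where they do the work, as an engineer would, in place of code of your own. Each camera call takes 0.05 s, during which the arm holds its last target. There are 200 camera calls.

### The job

A white device pedestal has been shoved into the rear corner of the grey steel parts bin; it leans out over the front wall and its round foot is caught under the rear rim. Work it free without wrenching it against the bin, then set it down gently, upright, with its whole foot on the round cork pad, and let go. Leave the tip cleaner and the solder reel where they are.

Things in the scene. Friction and masses are not known exactly. Their poses are not given: they have to be found in the camera images.
- pedestal_mid (a point): Centre of the white plastic pedestal, on its axis, 75 mm above the underside. It is round, 150 mm tall, 0.2 to 0.39 kg: a foot disc 56 mm across and 12 mm thick, a column 28 mm across, and at the top a collar 38 mm across. Its z axis runs from foot to collar; its turn about that axis means nothing. At the start it leans about 38 degrees from vertical, towards the bin's -x.
- collar (a point): Middle of the pedestal's collar (38 mm across, 32 mm long, its upper end flat), on the axis, 134 mm above the underside and 16 mm below the top; axes as for pedestal_mid. The best place to grip: at the start it stands clear, out over the bin's front wall, about 0.13 m above the worktop.
- foot (a point): Centre of the pedestal's flat underside; axes as for pedestal_mid. At the start the foot's front edge is on the bin's floor and its rear edge against the rear wall, in the rear +y corner, between the +y wall and a divider 35 mm high (60 mm between them); the column rests on the front wall's edge.
- bin: Open grey steel parts bin, fixed to the worktop; origin on the worktop under its centre, z up, its front to its own -x (towards the robot and to its left), its own +y is on its left. Inside 82 mm (x) by 130 mm (y); walls and floor 3 mm thick; all walls 73 mm high, a small bail handle on each side wall.
- rim_edge (a point): Middle of the lower front edge of the bin's rear rim, folded inwards and down: a 2 mm apron 14 mm in front of the rear wall, 45 to 73 mm above the worktop, axes as the bin's. The foot's rear edge is hooked behind it, so pulling up or along the axis locks. Reduce the lean to 10 to 20 degrees with the foot sliding forward on the floor, column along the front wall's edge: it then clears.
- pad_top (a point): Centre of the top of the round cork pad, 110 mm in diameter, 8 mm thick, fixed to the worktop, its top 8 mm above it.
- tip_cleaner: Bystander: soldering tip cleaner, a black ring 72 mm wide on a white round base 94 mm wide, 43 mm high; origin under its centre.
- reel: Bystander: reel of solder wire, 53 mm in diameter, 32 mm high; origin under its centre.
- pedestal: The pedestal itself (see pedestal_mid); origin at the centre of its underside, z axis from foot to collar.
- pad: The cork pad itself; origin on the worktop under its centre.
There are look-alikes about, which are no part of the job. There is more than one size of the pedestal; the job needs the larger.

How it is judged:
On the way:
1. the pedestal is free of the bin: its foot is lifted above the bin's walls (height (world z) of foot above 0.085 m), for 0.1 s.
At the end, for the whole second after the job is handed in: The pedestal stands still and released, upright within 0.08 rad, its foot flat on the cork pad (underside 4 to 12 mm above the worktop) with the foot's centre within 27 mm of the pad's centre (angle between pedestal_mid's own z axis and vertical below 0.08 rad and horizontal distance between foot and pad_top below 0.027 m and height (world z) of foot between 0.004 and 0.012 m and linear speed of pedestal below 0.02 m/s); the robot touches nothing.
It fails at once if the pedestal is wrenched against the bin (over 45 N between them) (contact force between pedestal and bin above 45 N).
It fails at once if the pedestal is dropped or slammed onto the pad (it reaches the pad faster than 0.4 m/s) (height (world z) of foot below 0.018 m and horizontal distance between foot and pad_top below 0.06 m and linear speed of pedestal above 0.4 m/s).
It fails at once if the tip cleaner is moved by more than 30 mm (distance of tip_cleaner from where it was at the start of the episode above 0.03 m).
It fails at once if the solder reel is moved by more than 30 mm (distance of reel from where it was at the start of the episode above 0.03 m).
It also fails if it takes over 43 s, if anything falls off the work surface, if the arm or the gripper's body presses on something with over 40 N, if the wrist force passes 120 N, or if a joint passes its speed limit or range.

## Working session

There is one attempt and no reset: what is moved stays moved. The work goes in short steps, Python scripts to look and compute and a tool call to move; the robot and the scene stay as the last step left them, time stands still between calls to the robot, and variables do not carry over. Pictures are saved under pics/ and viewed, at most 10 in all, crops included, and the job is handed in when it is done.

Besides the shell and the picture viewer there is one more tool, called after "Request:" by a JSON object that holds its "api" and its "payload". move_arm: Moves the arm, as the interface text tells. Its arguments: {"type":"object","properties":{"motion":{"type":"array","items":{"type":"array","items":{"type":"number"}}},"newtons":{"type":"number"}},"required":["motion"]}

```bash
mkdir -p pics; python3 - <<'E'
from plant import r, eyes
import cv2,pickle
d={}
for n in ("scene","top"):
    s=eyes.snapshot(n); d[n]=s
    cv2.imwrite(f"pics/{n}0.png",s["frame"][:,:,::-1]); print(n,s["intrinsics"].tolist(),s["world_to_cam"].round(3).tolist())
pickle.dump(d,open("d0.pkl","wb"))
print(r.get_state())
E
```

```text
scene [[378.8964000039984, 0.0, 280.04439111882056], [0.0, 378.8964000039984, 205.37013637611258], [0.0, 0.0, 1.0]] [[-0.623, -0.783, 0.006, 0.328], [-0.485, 0.379, -0.788, 0.357], [0.615, -0.494, -0.615, 0.621], [0.0, 0.0, 0.0, 1.0]]
top [[517.5192720897537, 0.0, 274.1426993564406], [0.0, 517.5192720897537, 207.44784754375237], [0.0, 0.0, 1.0]] [[-0.012, -1.0, 0.023, -0.017], [-0.992, 0.009, -0.124, 0.582], [0.124, -0.024, -0.992, 1.043], [0.0, 0.0, 0.0, 1.0]]
{'clock': 0.1, 'q': array([ 1.29576433,  0.68988475, -0.19453375,  1.56621785,  0.1572793 ,
        0.90251568, -0.2150823 ]), 'qd': array([ 0.00032322, -0.0004016 , -0.00070658, -0.0023732 , -0.00178592,
       -0.00141199, -0.00198603]), 'joint_torque': array([-2.80521956e-03, -5.28495491e+01, -1.27186351e+00, -1.53836131e+01,
       -5.26585313e-02,  1.91390500e-03,  4.33351147e-05]), 'tool_pos': array([ 0.18976514, -0.59490445,  0.23800608]), 'eef_rot': array([ 9.88094346e-01,  1.53846984e-01, -1.73971302e-04, -7.99513835e-04]), 'contact_force': array([ 0.22015465, -0.06146271, -0.0361487 ]), 'moment': array([-0.00178294, -0.00272584, -0.06926932]), 'finger_force': 0.0, 'opening': 1.0008640578809669}
```

View pics/scene0.png

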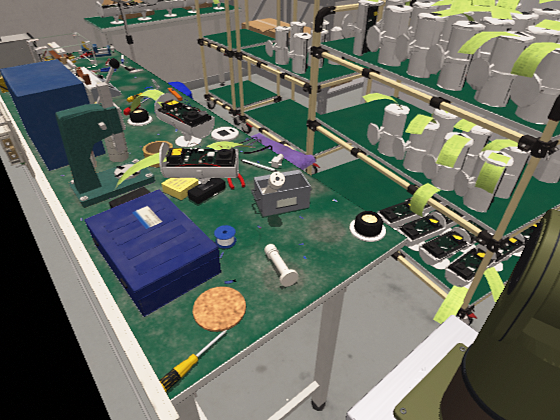

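View pics/top0.png

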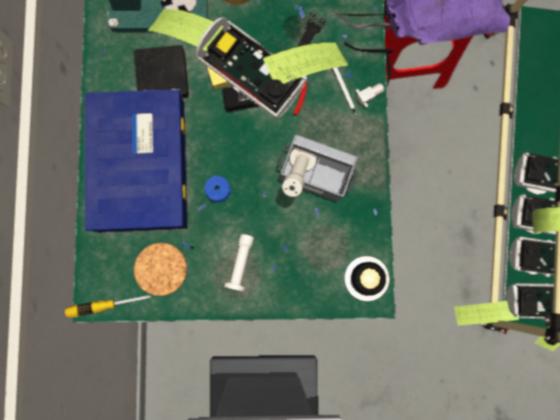

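The scene view shows the pedestal in the bin at (280,185), the pad at (219,308) and the lying look-alike at (283,265). In the top view the bin is at (318,167), the collar at (292,187), the pad at (160,269), the reel at (217,188) and the tip cleaner at (367,278).

```bash
cat > h.py <<'E'
import numpy as np,cv2
def cloud(s):
    K,T=s["intrinsics"],np.linalg.inv(s["world_to_cam"]); z=s["z_map"]
    v,u=np.mgrid[:z.shape[0],:z.shape[1]]
    c=np.stack([(u-K[0,2])/K[0,0]*z,(v-K[1,2])/K[1,1]*z,z],-1)
    P=c@T[:3,:3].T+T[:3,3]; P[z<=0]=np.nan; return P
def ray(s,u,v,h):
    K,T=s["intrinsics"],np.linalg.inv(s["world_to_cam"])
    d=T[:3,:3]@np.array([(u-K[0,2])/K[0,0],(v-K[1,2])/K[1,1],1]); o=T[:3,3]
    return o+d*(h-o[2])/d[2]
E
python3 - <<'E'
from h import *
import pickle
d=pickle.load(open("d0.pkl","rb")); s=d["top"]; P=cloud(s); f=s["frame"].astype(int); hsv=cv2.cvtColor(s["frame"],cv2.COLOR_RGB2HSV)
# pad
m=((hsv[...,0]<18)&(hsv[...,1]>90)&(hsv[...,2]>120)).astype(np.uint8); m[:, :120]=0;m[:,200:]=0;m[:230]=0;m[300:]=0
c=max(cv2.findContours(m,0,2)[0],key=cv2.contourArea); e=cv2.minEnclosingCircle(c); print("pad",e,ray(s,*e[0],.008), 2*e[1]/517.5*1.04)
print("pad z",np.nanmedian(P[m>0],0))
print("table z",np.nanmedian(P[200:215,240:270].reshape(-1,3),0))
w=np.zeros(m.shape,bool); w[125:215,270:365]=1
B=P[w&(P[...,2]>.064)&(P[...,2]<.082)&(f.max(2)-f.min(2)<40)]
r_=cv2.minAreaRect((B[:,:2]*1000).astype(np.float32)); print("bin rim",len(B),r_,cv2.boxPoints(r_))
for n in d:
    Q=cloud(d[n]); 
    ww=(Q[...,2]>.085)&(Q[...,2]<.2)&(np.hypot(Q[...,0]-.59,Q[...,1]+.06)<.12)
    A=Q[ww]; print(n,len(A),A.min(0),A.max(0))
    for lo in np.arange(.085,.16,.01):
        S=A[(A[:,2]>=lo)&(A[:,2]<lo+.01)]
        if len(S): print(round(lo,3),len(S),S.mean(0).round(4),S.min(0).round(4),S.max(0).round(4))
for nm,(u,v) in dict(tip=(367,278),reel=(217,188),lying1=(246,240),lying2=(235,287)).items(): print(nm,ray(s,u,v,.03))
crop=s["frame"][115:225,250:380,::-1]; cv2.imwrite("pics/c1.png",cv2.resize(crop,None,fx=6,fy=5.4,interpolation=cv2.INTER_CUBIC)[:600])
E
```

```text
pad ((160.11448669433594, 268.84185791015625), 26.44355583190918) [0.45758061 0.21686589 0.008     ] 0.10628520991376057
pad z [0.45752523 0.21709798 0.00721049]
table z [ 0.5878546   0.01885804 -0.00096121]
bin rim 947 ((663.455322265625, -115.44656372070312), (136.77215576171875, 89.14005279541016), 69.14042663574219) [[ 597.45575  -163.4799  ]
 [ 680.75323  -195.22078 ]
 [ 729.4549    -67.41322 ]
 [ 646.1574    -35.672348]]
scene 245 [ 0.59306702 -0.07266757  0.08629635] [ 0.65032515 -0.0366186   0.14822578]
0.085 15 [ 0.6362 -0.056   0.0907] [ 0.625  -0.0634  0.0863] [ 0.6503 -0.0516  0.0946]
0.095 7 [ 0.6207 -0.0536  0.1017] [ 0.6077 -0.0629  0.0975] [ 0.6396 -0.0505  0.1048]
0.105 19 [ 0.6131 -0.0495  0.1106] [ 0.6023 -0.0656  0.1061] [ 0.6241 -0.0404  0.1148]
0.115 30 [ 0.611  -0.0462  0.1204] [ 0.5948 -0.0613  0.115 ] [ 0.6384 -0.0392  0.1249]
0.125 74 [ 0.603  -0.051   0.1308] [ 0.5931 -0.0693  0.1251] [ 0.6303 -0.0366  0.1348]
0.135 86 [ 0.6117 -0.0551  0.1398] [ 0.6009 -0.0727  0.135 ] [ 0.6229 -0.0368  0.1448]
0.145 14 [ 0.619  -0.0588  0.1465] [ 0.6144 -0.0666  0.1451] [
[... 185 characters left out ...]
   0.095 ]
0.095 39 [ 0.6471 -0.0701  0.1   ] [ 0.6344 -0.0804  0.0952] [ 0.6531 -0.0562  0.1048]
0.105 21 [ 0.6411 -0.0689  0.1097] [ 0.6143 -0.0787  0.106 ] [ 0.6471 -0.0577  0.1143]
0.115 21 [ 0.6266 -0.0623  0.1222] [ 0.5946 -0.0801  0.1157] [ 0.6411 -0.0412  0.1249]
0.125 157 [ 0.6119 -0.057   0.1306] [ 0.5937 -0.0777  0.125 ] [ 0.6375 -0.0385  0.1349]
0.135 185 [ 0.6142 -0.0581  0.1398] [ 0.6004 -0.0748  0.1351] [ 0.6297 -0.0384  0.1449]
0.145 37 [ 0.618  -0.0602  0.1464] [ 0.6086 -0.0701  0.1451] [ 0.624  -0.0458  0.1491]
tip [ 0.4335103  -0.21443464  0.03      ]
reel [0.62492744 0.09605272 0.03      ]
lying1 [0.51489456 0.03567108 0.03      ]
lying2 [0.41849858 0.05876659 0.03      ]
```

View pics/c1.png

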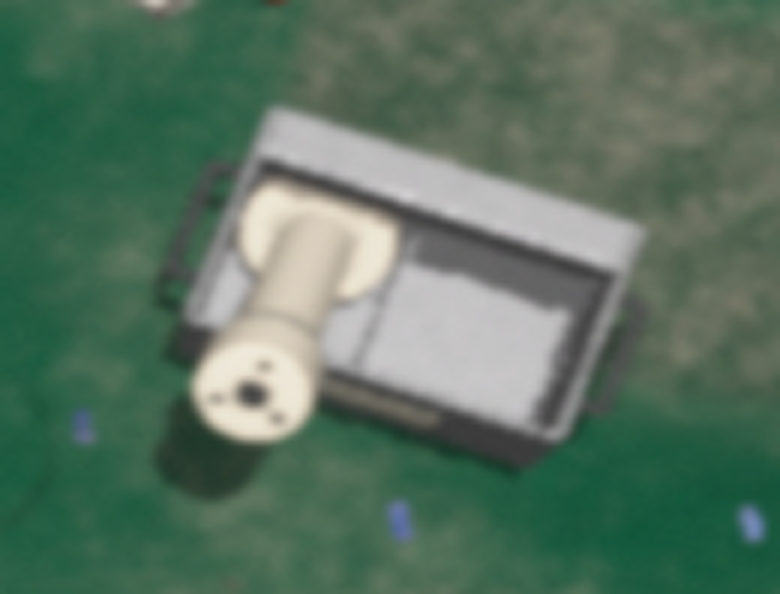

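```bash
cat >> h.py <<'E'
from scipy.spatial.transform import Rotation as Ro, Slerp
C=np.array([.6635,-.1155]); yaw=np.deg2rad(-20.9)
X=np.array([np.cos(yaw),np.sin(yaw),0]); Y=np.array([-np.sin(yaw),np.cos(yaw),0]); Zw=np.array([0,0,1.])
def axis(th): return -np.sin(np.deg2rad(th))*X+np.cos(np.deg2rad(th))*Zw
def b2w(x,y,z): return np.r_[C,0]+x*X+y*Y+z*Zw
def toolR(th,flip):
    z=-axis(th); y=Y*flip; return Ro.from_matrix(np.stack([np.cross(y,z),y,z],1))
def rows(p0,R0,targets):
    """rows (mm,deg in the starting tool frame) for (p,R) targets"""
    out=[]
    for p,R in targets:
        out.append([*(R0.inv().apply(p-p0)*1000).round(1),*(np.rad2deg((R0.inv()*R).as_rotvec())).round(2)])
    return out
def interp(p0,R0,p1,R1,n):
    s=Slerp([0,1],Ro.concatenate([R0,R1]))
    return [(p0+(p1-p0)*k/n,s(k/n)) for k in range(1,n+1)]
E
python3 - <<'E'
from h import *
import pickle
from plant import r
d=pickle.load(open("d0.pkl","rb")); s=d["top"]
top=ray(s,292.5,186.9,.137); print("top",top,"collar",top-.016*axis(38),"model",b2w(-.0635,.035,.1258))
st=r.get_state(); p0=st["tool_pos"]; R0=Ro.from_quat(st["eef_rot"])
for f in (1,-1): print(f,np.rad2deg((R0.inv()*toolR(38,f)).magnitude()))
f=min((1,-1),key=lambda f:(R0.inv()*toolR(38,f)).magnitude())
col=b2w(-.0635,.035,.1258); g=col-.019*axis(38); pre=g+.11*axis(38); print(f,g,pre)
T=interp(p0,R0,pre,toolR(38,f),12)
for a in rows(p0,R0,T[:5]): print(a)
E
```

```text
top [ 0.60831299 -0.05649328  0.137     ] collar [ 0.61751545 -0.06000736  0.12439183] model [ 0.61666385 -0.06014998  0.1258    ]
1 143.6089570136398
-1 53.67805829540287
-1 [ 0.62759177 -0.06432295  0.1108278 ] [ 0.56432486 -0.04016366  0.19750898]
[np.float64(43.8), np.float64(-34.5), np.float64(3.4), np.float64(-1.07), np.float64(3.05), np.float64(3.09)]
[np.float64(87.6), np.float64(-69.1), np.float64(6.9), np.float64(-2.15), np.float64(6.09), np.float64(6.19)]
[np.float64(131.4), np.float64(-103.6), np.float64(10.3), np.float64(-3.22), np.float64(9.14), np.float64(9.28)]
[np.float64(175.2), np.float64(-138.2), np.float64(13.7), np.float64(-4.29), np.float64(12.19), np.float64(12.38)]
[np.float64(219.0), np.float64(-172.7), np.float64(17.1), np.float64(-5.37), np.float64(15.24), np.float64(15.47)]
```

Request:
{"api": "move_arm", "payload": {"motion": [[44,-35,3,-1,3,3,0],[88,-69,7,-2,6,6,0],[131,-104,10,-3,9,9,0],[175,-138,14,-4,12,12,0],[219,-173,17,-5,15,15,0]], "newtons": 30}}

```text
clock: 0.72
tool_pos: [0.3467, -0.3627, 0.2217]
eef_rot: [0.99, 0.021, 0.136, 0.023]
contact_force: [1.4, 0.2, -0.6]
opening: 1.001
finger_force: 0.0
```

```bash
cat > go.py <<'E'
from h import *
from plant import r
import sys
back=float(sys.argv[1])/1000; n=int(sys.argv[2])
st=r.get_state(); p0=st["tool_pos"]; R0=Ro.from_quat(st["eef_rot"])
print(st["clock"],p0,st["q"].round(2),st["contact_force"].round(1))
g=b2w(-.0635,.035,.1252)+(back-.019)*axis(38)
for a in rows(p0,R0,interp(p0,R0,g,toolR(38,-1),n)): print([float(v) for v in a])
E
python3 go.py 110 7
```

```text
0.725 [ 0.34674165 -0.36268296  0.22169809] [ 1.02  0.51 -0.28  2.14 -0.1   0.28 -0.65] [ 1.4  0.2 -0.6]
[31.2, -45.0, 10.0, -1.12, 3.07, 3.13]
[62.4, -90.1, 20.0, -2.23, 6.14, 6.27]
[93.6, -135.1, 30.0, -3.35, 9.21, 9.4]
[124.7, -180.2, 40.0, -4.46, 12.28, 12.53]
[155.9, -225.2, 49.9, -5.58, 15.35, 15.66]
[187.1, -270.3, 59.9, -6.69, 18.42, 18.8]
[218.3, -315.3, 69.9, -7.81, 21.5, 21.93]
```

Request:
{"api": "move_arm", "payload": {"motion": [[31,-45,10,-1,3,3,0],[62,-90,20,-2,6,6,0],[94,-135,30,-3.3,9,9,0],[125,-180,40,-4.5,12,12.5,0],[156,-225,50,-5.5,15,15.5,0]]}}

```text
clock: 1.35
tool_pos: [0.4952, -0.191, 0.2675]
eef_rot: [0.968, -0.109, 0.225, 0.039]
contact_force: [0.7, -0.2, -0.3]
opening: 1.004
finger_force: 0.0
```

```bash
python3 go.py 110 4
```

```text
1.35 [ 0.49522663 -0.19103291  0.26753552] [ 0.22  0.41  0.08  2.25 -1.    0.04 -0.52] [ 0.7 -0.2 -0.3]
[0.0, -41.1, 18.5, -0.71, 2.89, 1.83]
[0.0, -82.2, 37.0, -1.42, 5.78, 3.67]
[0.0, -123.3, 55.5, -2.13, 8.67, 5.5]
[0.0, -164.5, 74.0, -2.84, 11.56, 7.34]
```

The wrist is at a joint limit with the full 38° tilt. The tool's pitch relative to the pedestal is free for this grip, so I'll grip with the tool tilted 20° instead.

```bash
sed -i 's/axis(38)$/axis(20)/; s/toolR(38,-1)/toolR(20,-1)/' go.py; python3 go.py 110 5
```

```text
1.35 [ 0.49522663 -0.19103291  0.26753552] [ 0.22  0.41  0.08  2.25 -1.    0.04 -0.52] [ 0.7 -0.2 -0.3]
[5.6, -32.2, 14.5, -0.33, -1.28, 1.54]
[11.3, -64.3, 29.1, -0.66, -2.57, 3.07]
[16.9, -96.5, 43.6, -0.99, -3.85, 4.61]
[22.6, -128.6, 58.1, -1.32, -5.13, 6.14]
[28.2, -160.8, 72.7, -1.65, -6.41, 7.68]
```

Request:
{"api": "move_arm", "payload": {"motion": [[6,-32,14,0,-1.5,1.5,0],[11,-64,29,-0.5,-3,3,0],[17,-96,44,-1,-4,4.5,0],[22,-129,58,-1.3,-5,6,0],[28,-161,73,-1.6,-6.4,7.7,0]]}}

```text
clock: 1.98
tool_pos: [0.5861, -0.0482, 0.2088]
eef_rot: [0.969, -0.177, 0.169, 0.031]
contact_force: [0.7, -1.6, -0.7]
opening: 1.0
finger_force: 0.0
```

```bash
python3 go.py 60 3
```

```text
1.975 [ 0.58610724 -0.04816124  0.20877077] [-0.44  0.67  0.61  2.06 -0.98  0.29 -1.02] [ 0.7 -1.6 -0.7]
[0.8, 0.1, 16.3, -0.01, 0.05, 0.06]
[1.6, 0.2, 32.5, -0.01, 0.1, 0.12]
[2.4, 0.3, 48.8, -0.02, 0.15, 0.17]
```

Request:
{"api": "move_arm", "payload": {"motion": [[1,0,20,0,0,0,0],[2,0,40,0,0,0,0],[2.5,0,60,0,0,0,0],[2.5,0,75,0,0,0,0],[2.5,0,75,0,0,0,0]]}}

```text
clock: 2.6
tool_pos: [0.6114, -0.0597, 0.1386]
eef_rot: [0.969, -0.177, 0.169, 0.031]
contact_force: [-0.0, 0.6, 0.1]
opening: 0.999
finger_force: 0.0
```

```bash
python3 go.py 0 3; python3 - <<'E'
from plant import eyes
import cv2,pickle,numpy as np
from h import *
a=eyes.snapshot("wrist"); b=eyes.snapshot("scene"); 
i=np.hstack([a["frame"][:,:,::-1],cv2.resize(b["frame"][120:260,180:367,::-1],None,fx=3,fy=3)])
cv2.imwrite("pics/w1.png",cv2.resize(i,(800,int(800*i.shape[0]/i.shape[1]))))
E
```

```text
2.6 [ 0.61144944 -0.05969436  0.13859707] [-0.23  0.76  0.3   2.03 -0.98  0.09 -1.01] [-0.   0.6  0.1]
[0.1, -0.5, 11.1, -0.0, 0.07, 0.06]
[0.2, -1.0, 22.2, -0.01, 0.13, 0.11]
[0.3, -1.4, 33.3, -0.01, 0.2, 0.17]
```

View pics/w1.png

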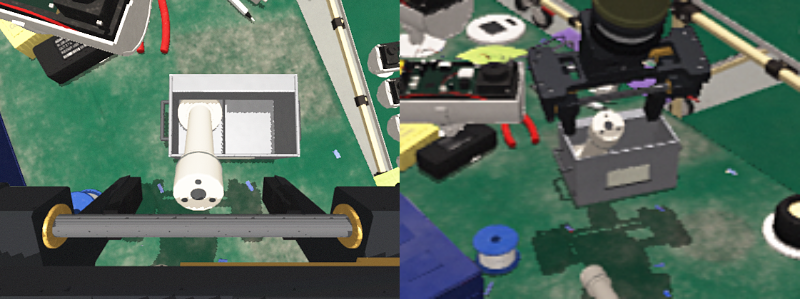

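Wrist view: the collar at about (198,190) lies midway between the fingers (125 and 275), the foot is behind the rim. I'll reduce tilt to 12° as q6 is near its limit and go down to grip.

```bash
sed -i 's/axis(20)$/axis(12)/; s/toolR(20,-1)/toolR(12,-1)/' go.py; python3 go.py 0 3
```

```text
2.7 [ 0.61183312 -0.05969584  0.13983443] [-0.23  0.76  0.3   2.03 -0.98  0.09 -1.01] [-0.3  0.4  0. ]
[-1.1, -0.4, 11.4, -0.0, -2.64, 0.06]
[-2.1, -0.9, 22.8, -0.0, -5.28, 0.12]
[-3.2, -1.3, 34.2, -0.0, -7.91, 0.17]
```

Request:
{"api": "move_arm", "payload": {"motion": [[-1,-0.4,11,0,-2.7,0,0],[-2,-0.9,22,0,-5.3,0,0],[-3,-1.3,33,0,-8,0,0],[-3,-1.3,34,0,-8,0,0],[-3,-1.3,34,0,-8,0,0]]}}

```text
clock: 3.32
tool_pos: [0.6204, -0.0613, 0.1072]
eef_rot: [0.978, -0.179, 0.103, 0.019]
contact_force: [0.0, 0.5, -1.1]
opening: 0.999
finger_force: 0.0
```

```bash
python3 go.py 0 1
```

```text
3.325 [ 0.62040855 -0.061284    0.10722323] [-0.28  0.87  0.47  1.9  -0.92  0.36 -1.08] [ 0.   0.5 -1.1]
[-0.1, 0.3, 0.6, -0.01, 0.03, 0.19]
```

Request:
{"api": "move_arm", "payload": {"motion": [[0,0,0,0,0,0,0.4],[0,0,0,0,0,0,0.55],[0,0,0,0,0,0,0.7],[0,0,0,0,0,0,0.8],[0,0,0,0,0,0,0.8]], "newtons": 12}}

```text
clock: 3.95
tool_pos: [0.6207, -0.0616, 0.1067]
eef_rot: [0.978, -0.179, 0.102, 0.019]
contact_force: [-0.5, -0.2, 0.5]
opening: 0.454
finger_force: 0.6
```

Request:
{"api": "move_arm", "payload": {"motion": [[0,0,0,0,0,0,0.8],[0,0,0,0,0,0,0.8],[0,0,0,0,0,0,0.9],[0,0,0,0,0,0,1]], "newtons": 30}}

```text
clock: 4.45
tool_pos: [0.6207, -0.0615, 0.1068]
eef_rot: [0.978, -0.179, 0.102, 0.019]
contact_force: [0.6, 1.0, 0.2]
opening: 0.421
finger_force: 30.0
```

```bash
cat > ext.py <<'E'
from h import *
from plant import r
st=r.get_state(); p=st["tool_pos"]; R=Ro.from_quat(st["eef_rot"])
print(st["clock"],p,st["q"].round(2),st["contact_force"].round(1),st["finger_force"])
g=p-.019*R.apply([0,0,1]); rel=g-np.r_[C,0]
print("grasp in bin",(rel@X*1000).round(1),(rel@Y*1000).round(1),g[2]*1000)
# nominal path of collar in bin x,z for lean th
m=1.5
L=[]
for th in (38,35,32,29,26,23,20,17,14,12,10):
    s,c=np.sin(np.deg2rad(th)),np.cos(np.deg2rad(th))
    Fz=3+28*s+ (m if th<38 else 0); t=(73+14*s-Fz)/c
    Fx=min(19, max(-41+14*c+s*t+m, -7)) if th<38 else 19
    rear=(Fx+28*c-12*s, Fz+28*s+12*c); col=np.array([Fx-134*s,Fz+134*c]); L.append(col)
    print(th,"F",round(Fx,1),round(Fz,1),"col",col.round(1),"rear",np.round(rear,1),"lowrear x",round(Fx+28*c,1),"d",(col-L[0]).round(1))
E
python3 ext.py
```

```text
4.45 [ 0.62071983 -0.06147964  0.10675595] [-0.28  0.87  0.47  1.9  -0.92  0.36 -1.08] [0.6 1.  0.2] 29.997300188988447
grasp in bin -63.2 35.2 125.34553351510932
38 F 19 20.2 col [-63.5 125.8] rear [33.7 46.9] lowrear x 41.1 d [0. 0.]
35 F 14.3 20.6 col [-62.5 130.3] rear [30.4 46.5] lowrear x 37.2 d [0.9 4.5]
32 F 10.5 19.3 col [-60.5 133. ] rear [27.9 44.4] lowrear x 34.3 d [3.  7.1]
29 F 7.0 18.1 col [-58.  135.3] rear [25.6 42.1] lowrear x 31.4 d [5.5 9.4]
26 F 3.5 16.8 col [-55.2 137.2] rear [23.4 39.8] lowrear x 28.7 d [ 8.3 11.4]
23 F 0.1 15.4 col [-52.2 138.8] rear [21.2 37.4] lowrear x 25.9 d [11.3 13. ]
20 F -3.2 14.1 col [-49. 140.] rear [19.1 34.9] lowrear x 23.2 d [14.5 14.2]
17 F -6.4 12.7 col [-45.6 140.8] rear [16.8 32.3] lowrear x 20.4 d [17.9 15. ]
14 F -7 11.3 col [-39.4 141.3] rear [17.3 29.7] lowrear x 20.2 d [24.1 15.5]
12 F -7 10.3 col [-34.9 141.4] rear [17.9 27.9] lowrear x 20.4 d [28.6 15.6]
10 F -7 9.4 col [-30.3 141.3] rear [18.5 26. ] lowrear x 20.6 d [33.2 15.5]
```

```bash
cat > path.py <<'E'
from h import *
from plant import r
import sys
def F(th):
    s,c=np.sin(np.deg2rad(th)),np.cos(np.deg2rad(th))
    mz=.7*min(1,(38-th)/3); Fz=3+28*s+mz; t=(73+14*s-Fz)/c
    mx=np.interp(38-th,[0,3,8,12],[.4,2,2,1.5])
    return np.interp(0,[0],[0])+np.array([max(-41+14*c+s*t+mx,-7),Fz])
def pose(th,lift=0):
    s,c=np.sin(np.deg2rad(th)),np.cos(np.deg2rad(th)); f=F(th)
    R=toolR(th-26,-1); return b2w((f[0]-134*s)/1000,.0352,(f[1]+134*c+lift)/1000)+.019*R.apply([0,0,1]),R
def show():
    st=r.get_state(); p=st["tool_pos"]; R=Ro.from_quat(st["eef_rot"]); g=p-.019*R.apply([0,0,1]); rel=g-np.r_[C,0]
    print(st["clock"],"grasp bin",[round(v*1000,1) for v in (rel@X,rel@Y,g[2])],"f",st["contact_force"].round(1),"m",st["moment"].round(2),"ff",round(st["finger_force"],1),"op",round(st["opening"],3),"q",st["q"].round(2))
if __name__=="__main__":
    show(); a=[float(v) for v in sys.argv[1:]]
    p0,R0=pose(a[0])
    for th in a[1:]: print(th,F(th).round(1),[float(v) for v in rows(p0,R0,[pose(th)])[0]])
E
python3 path.py 38 37 36 35 34 33; python3 path.py 33 31 29 27 25 23; python3 path.py 23 21 19 17 15 13
```

```text
4.45 grasp bin [np.float64(-63.2), np.float64(35.2), np.float64(125.3)] f [0.6 1.  0.2] m [0.24 0.19 0.03] ff 30.0 op 0.421 q [-0.28  0.87  0.47  1.9  -0.92  0.36 -1.08]
37.0 [17.3 20.1] [0.7, -0.0, -1.1, 0.0, -1.0, -0.0]
36.0 [16.3 19.9] [1.5, -0.0, -2.1, -0.0, -2.0, -0.0]
35.0 [15.4 19.8] [2.3, -0.0, -3.1, 0.0, -3.0, -0.0]
34.0 [14.1 19.4] [2.8, -0.0, -3.9, -0.0, -4.0, -0.0]
33.0 [12.8 18.9] [3.3, 0.0, -4.6, 0.0, -5.0, -0.0]
4.45 grasp bin [np.float64(-63.2), np.float64(35.2), np.float64(125.3)] f [0.6 1.  0.2] m [0.24 0.19 0.03] ff 30.0 op 0.421 q [-0.28  0.87  0.47  1.9  -0.92  0.36 -1.08]
31.0 [10.3 18.1] [1.0, -0.0, -1.5, -0.0, -2.0, 0.0]
29.0 [ 7.8 17.3] [2.0, -0.0, -2.8, 0.0, -4.0, -0.0]
27.0 [ 5.2 16.4] [3.0, 0.0, -4.0, 0.0, -6.0, 0.0]
25.0 [ 2.7 15.5] [4.3, -0.0, -5.0, 0.0, -8.0, 0.0]
23.0 [ 0.5 14.6] [5.8, -0.0, -5.9, 0.0, -10.0, -0.0]
4.45 grasp bin [np.float64(-63.2), np.float64(35.2), np.float64(125.3)] f [0.6 1.  0.2] m [0.24 0.19 0.03] ff 30.0 op 0.421 q [-0.28  0.87  0.47  1.9  -0.92  0.36 -1.08]
21.0 [-1.8 13.7] [1.4, 0.0, -1.0, 0.0, -2.0, 0.0]
19.0 [-4.  12.8] [2.9, 0.0, -1.8, 0.0, -4.0, 0.0]
17.0 [-6.2 11.9] [4.4, 0.0, -2.5, 0.0, -6.0, 0.0]
15.0 [-7.  10.9] [7.4, 0.0, -3.1, 0.0, -8.0, -0.0]
13.0 [-7. 10.] [11.3, -0.0, -3.6, 0.0, -10.0, 0.0]
```

Request:
{"api": "move_arm", "payload": {"motion": [[0.7,0,-1,0,-1,0,1],[1.5,0,-2,0,-2,0,1],[2.3,0,-3,0,-3,0,1]]}}

```text
clock: 4.82
tool_pos: [0.6222, -0.0622, 0.11]
eef_rot: [0.981, -0.179, 0.076, 0.014]
contact_force: [1.4, -0.4, -1.4]
opening: 0.419
finger_force: 30.0
```

```bash
python3 path.py 35 34 33 32 31 30
```

```text
4.825 grasp bin [np.float64(-60.6), np.float64(35.1), np.float64(128.7)] f [ 1.4 -0.4 -1.4] m [0.09 0.08 0.06] ff 30.0 op 0.419 q [-0.3   0.89  0.54  1.84 -0.86  0.48 -1.13]
34.0 [14.1 19.4] [0.4, -0.0, -0.8, -0.0, -1.0, -0.0]
33.0 [12.8 18.9] [0.9, 0.0, -1.6, -0.0, -2.0, -0.0]
32.0 [11.5 18.5] [1.4, 0.0, -2.3, -0.0, -3.0, -0.0]
31.0 [10.3 18.1] [2.0, 0.0, -3.0, -0.0, -4.0, 0.0]
30.0 [ 9.1 17.7] [2.5, 0.0, -3.7, -0.0, -5.0, -0.0]
```

Request:
{"api": "move_arm", "payload": {"motion": [[0.4,0,-0.8,0,-1,0,1],[0.9,0,-1.6,0,-2,0,1],[1.4,0,-2.3,0,-3,0,1],[2,0,-3,0,-4,0,1],[2.5,0,-3.7,0,-5,0,1]]}}

```text
clock: 5.45
tool_pos: [0.624, -0.0628, 0.1142]
eef_rot: [0.983, -0.18, 0.033, 0.006]
contact_force: [1.1, -0.2, -2.2]
opening: 0.419
finger_force: 30.0
```

```bash
python3 path.py 30 28.5 27 25.5 24 22.5
```

```text
5.45 grasp bin [np.float64(-57.0), np.float64(35.2), np.float64(133.2)] f [ 1.1 -0.2 -2.2] m [0.02 0.04 0.02] ff 30.0 op 0.419 q [-0.3   0.92  0.6   1.75 -0.79  0.65 -1.2 ]
28.5 [ 7.1 17.1] [0.7, -0.0, -1.0, 0.0, -1.5, -0.0]
27.0 [ 5.2 16.4] [1.4, 0.0, -1.9, 0.0, -3.0, 0.0]
25.5 [ 3.3 15.8] [2.2, -0.0, -2.8, 0.0, -4.5, 0.0]
24.0 [ 1.6 15.1] [3.3, -0.0, -3.5, 0.0, -6.0, -0.0]
22.5 [-0.1 14.4] [4.4, 0.0, -4.2, 0.0, -7.5, 0.0]
```

Request:
{"api": "move_arm", "payload": {"motion": [[0.7,0,-1,0,-1.5,0,1],[1.4,0,-1.9,0,-3,0,1],[2.2,0,-2.8,0,-4.5,0,1],[3.3,0,-3.5,0,-6,0,1],[4.4,0,-4.2,0,-7.5,0,1]]}}

```text
clock: 6.08
tool_pos: [0.6279, -0.0643, 0.1187]
eef_rot: [0.983, -0.18, -0.031, -0.005]
contact_force: [0.6, -0.1, -1.7]
opening: 0.422
finger_force: 30.0
```

```bash
python3 path.py 22.5 21 19 17 15 12.5; python3 - <<'E'
from plant import eyes
import cv2
s=eyes.snapshot("wrist")
cv2.imwrite("pics/w2.png",s["frame"][:,:,::-1])
E
```

```text
6.075 grasp bin [np.float64(-50.3), np.float64(35.1), np.float64(137.7)] f [ 0.6 -0.1 -1.7] m [ 0.02 -0.1   0.01] ff 30.0 op 0.422 q [-0.28  0.97  0.64  1.6  -0.71  0.89 -1.28]
21.0 [-1.8 13.7] [1.0, -0.0, -0.7, 0.0, -1.5, -0.0]
19.0 [-4.  12.8] [2.5, -0.0, -1.6, 0.0, -3.5, -0.0]
17.0 [-6.2 11.9] [4.1, -0.0, -2.3, 0.0, -5.5, 0.0]
15.0 [-7.  10.9] [7.0, -0.0, -2.9, 0.0, -7.5, -0.0]
12.5 [-7.   9.8] [11.9, -0.0, -3.6, 0.0, -10.0, 0.0]
```

View pics/w2.png

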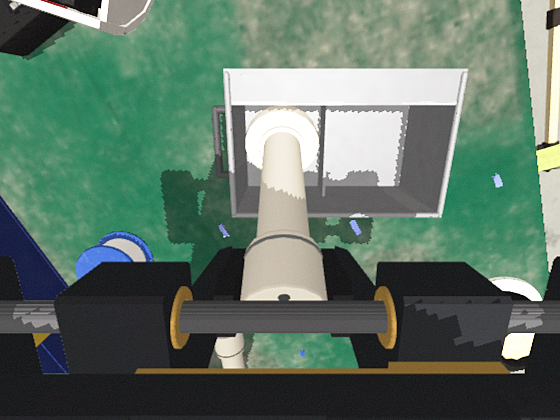

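The foot (280,140) has slid forward, its rear edge (row 108) just clear of the rim edge (row 105); continuing.

Request:
{"api": "move_arm", "payload": {"motion": [[1,0,-0.7,0,-1.5,0,1],[2.5,0,-1.6,0,-3.5,0,1],[4,0,-2.3,0,-5.5,0,1],[7,0,-2.9,0,-7.5,0,1],[12,0,-3.6,0,-10,0,1]]}}

```text
clock: 6.75
tool_pos: [0.6393, -0.0686, 0.1218]
eef_rot: [0.977, -0.179, -0.117, -0.021]
contact_force: [1.0, -0.9, -0.7]
opening: 0.419
finger_force: 30.0
```

```bash
python3 path.py 12.5; python3 - <<'E'
from path import *
st=r.get_state(); p=st["tool_pos"]; R=Ro.from_quat(st["eef_rot"])
z=R.apply([0,0,1]); print("tilt",np.rad2deg(np.arctan2(z@X,-z[2])), "up 20:",(R.inv().apply([0,0,20])).round(1))
E
```

```text
6.75 grasp bin [np.float64(-34.9), np.float64(35.2), np.float64(140.2)] f [ 1.  -0.9 -0.7] m [-0.04 -0.44  0.  ] ff 30.0 op 0.419 q [-0.21  1.06  0.65  1.37 -0.64  1.18 -1.36]
tilt -13.628297023418044 up 20: [ -4.7   0.  -19.4]
```

Request:
{"api": "move_arm", "payload": {"motion": [[-1,0,-4,0,0,0,1],[-2,0,-8,0,0,0,1],[-3.3,0,-13.6,0,0,0,1],[-4.7,0,-19.4,0,0,0,1]]}}

```text
clock: 7.25
tool_pos: [0.639, -0.0682, 0.1422]
eef_rot: [0.977, -0.179, -0.116, -0.021]
contact_force: [0.1, 0.7, -2.8]
opening: 0.419
finger_force: 30.0
```

```bash
python3 path.py 12.5
```

```text
7.25 grasp bin [np.float64(-35.3), np.float64(35.4), np.float64(160.6)] f [ 0.1  0.7 -2.8] m [-0.05 -0.28  0.02] ff 30.0 op 0.419 q [-0.22  1.03  0.66  1.36 -0.63  1.21 -1.37]
```

Free-hanging weight (about 0.29 kg). Lift out.

Request:
{"api": "move_arm", "payload": {"motion": [[-4,0,-15,0,0,0,1],[-8,0,-33,0,0,0,1],[-13,0,-54,0,0,0,1],[-18,0,-75,0,0,0,1],[-24,0,-100,0,0,0,1]]}}

```text
clock: 7.88
tool_pos: [0.6393, -0.0686, 0.2463]
eef_rot: [0.977, -0.179, -0.116, -0.021]
contact_force: [-0.1, 0.4, -2.6]
opening: 0.424
finger_force: 30.0
```

```bash
python3 path.py 12.5; python3 - <<'E'
from plant import eyes
from h import *
import pickle
d={n:eyes.snapshot(n) for n in("scene","top")}
pickle.dump(d,open("d1.pkl","wb"))
cv2.imwrite("pics/s2.png",cv2.resize(d["scene"]["frame"][80:260,160:400,::-1],None,fx=3,fy=3))
E
```

```text
7.875 grasp bin [np.float64(-34.9), np.float64(35.2), np.float64(264.7)] f [-0.1  0.4 -2.6] m [-0.08 -0.31 -0.04] ff 30.0 op 0.424 q [-0.23  0.92  0.71  1.27 -0.56  1.39 -1.43]
```

View pics/s2.png

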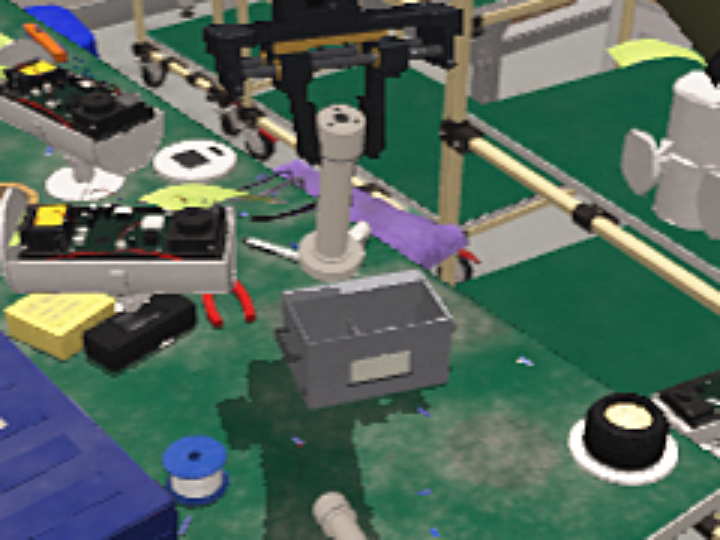

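The pedestal is out: collar at (340,115) in this crop, foot at (332,255), well above the bin. I'll measure its actual lean.

```bash
cat > lean.py <<'E'
from h import *
from plant import r
def lean(s,verbose=True):
    st=r.get_state(); R=Ro.from_quat(st["eef_rot"]); g=st["tool_pos"]-.019*R.apply([0,0,1]); f=s["frame"].astype(int)
    P=cloud(s); a=np.array([0,0,1.]); a=R.apply(A0) ; o=g
    w=(f.max(2)>90)&(f.max(2)-f.min(2)<60)
    for _ in range(4):
        t=(P-o)@a; d=np.linalg.norm(P-o-t[...,None]*a,axis=-1)
        M=w&(t<-.025)&(t>-.115)&(d<.022); S=P[M]; tt=t[M]
        b=np.array([S[(tt>=l)&(tt<l+.01)].mean(0) for l in np.arange(-.115,-.03,.01) if ((tt>=l)&(tt<l+.01)).sum()>5])
        u,sv,vt=np.linalg.svd(b-b.mean(0)); n=vt[0]*np.sign(vt[0]@a); a=n
    res=(b-b.mean(0))-np.outer((b-b.mean(0))@n,n)
    print("n",len(S),"axis",n.round(3),"lean deg toward -X",np.rad2deg(np.arctan2(-n@X,n[2])).round(2),"toward +Y",np.rad2deg(np.arctan2(n@Y,n[2])).round(2),"rms",np.abs(res).max().round(4))
    print("axis in tool",R.inv().apply(n).round(3),"grasp",g.round(4))
    return n,g,R
A0=Ro.from_euler('y',0).apply([np.sin(np.deg2rad(26)),0,-np.cos(np.deg2rad(26))])
E
python3 - <<'E'
from lean import *
import lean,pickle
st=r.get_state(); R=Ro.from_quat(st["eef_rot"]); print("expected axis in tool",R.inv().apply(axis(12.5)).round(3))
lean.A0=R.inv().apply(axis(12.5))
d=pickle.load(open("d1.pkl","rb"))
for n in d:
    try: lean.lean(d[n])
    except Exception as e: print(n,e)
E
```

```text
expected axis in tool [-0.433 -0.    -0.901]
n 310 axis [-0.195  0.069  0.978] lean deg toward -X 11.91 toward +Y -0.32 rms 0.0009
axis in tool [-0.424  0.005 -0.906] grasp [ 0.6451 -0.0713  0.267 ]
top 1-dimensional array given. Array must be at least two-dimensionallean.py:11: RuntimeWarning: Mean of empty slice.
  u,sv,vt=np.linalg.svd(b-b.mean(0)); n=vt[0]*np.sign(vt[0]@a); a=n
  ret = ret.dtype.type(ret / rcount)
```

```bash
cat > place.py <<'E'
from h import *
from plant import r
import sys
# tool R so that pedestal (axis in tool = at) is vertical, with bin-like frame at given yaw
AT=np.array([-.43,0,-.903])
def target(yawdeg,zfoot,xy=(.4578,.2170)):
    th=-np.degrees(np.arctan2(.43,.903)); y=np.deg2rad(yawdeg)
    Rz=Ro.from_euler('z',y-yaw); R=Rz*toolR(th,-1)
    return np.array([*xy,zfoot+.134])+.019*R.apply([0,0,1]),R
if __name__=="__main__":
    yd,zf,n=float(sys.argv[1]),float(sys.argv[2])/1000,int(sys.argv[3])
    st=r.get_state(); p0=st["tool_pos"]; R0=Ro.from_quat(st["eef_rot"]); ax=R0.apply(AT); g=p0-.019*R0.apply([0,0,1]); ft=g-.134*ax
    print(st["clock"],"foot",ft.round(4),"axis",ax.round(3),"f",st["contact_force"].round(1),"q",st["q"].round(2),"ff",round(st["finger_force"],1))
    p1,R1=target(yd,zf); print("check axis",R1.apply(AT).round(3))
    for a in rows(p0,R0,interp(p0,R0,p1,R1,n))[:5]: print([float(v) for v in a])
E
python3 - <<'E'
from h import *
import pickle
d=pickle.load(open("d0.pkl","rb")); P=cloud(d["top"])[90:232,85:190].reshape(-1,3)
B=P[P[:,2]>.02]; print("box",np.percentile(B,[1,50,99],axis=0).round(3).tolist())
E
python3 place.py 0 110 10
```

```text
box [[0.538, 0.161, 0.029], [0.673, 0.256, 0.085], [0.817, 0.354, 0.089]]
7.975 foot [ 0.6719 -0.0814  0.136 ] axis [-0.199  0.076  0.977] f [ 1.2 -0.8 -2.3] q [-0.23  0.92  0.71  1.27 -0.56  1.39 -1.43] ff 30.0
check axis [-0. -0.  1.]
[-26.8, -20.0, 8.5, -0.69, -1.22, -1.96]
[-53.7, -40.1, 17.0, -1.37, -2.43, -3.92]
[-80.5, -60.1, 25.5, -2.06, -3.65, -5.88]
[-107.3, -80.2, 33.9, -2.74, -4.87, -7.84]
[-134.1, -100.2, 42.4, -3.43, -6.08, -9.8]
```

Request:
{"api": "move_arm", "payload": {"motion": [[-20,-15,6,-0.5,-1,-1.5,1],[-47,-35,15,-1.2,-2,-3.4,1],[-75,-56,24,-2,-3.4,-5.5,1],[-105,-78,33,-2.7,-4.8,-7.6,1],[-134,-100,42,-3.4,-6,-9.8,1]]}}

```text
clock: 8.6
tool_pos: [0.5429, 0.0756, 0.2346]
eef_rot: [0.981, -0.089, -0.171, -0.011]
contact_force: [-0.1, 0.0, -2.2]
opening: 0.421
finger_force: 30.0
```

```bash
python3 place.py 0 80 5
```

```text
8.6 foot [0.5623 0.071  0.1191] axis [-0.098  0.027  0.995] f [-0.1  0.  -2.2] q [-0.49  0.85  0.67  1.52 -0.53  1.32 -1.43] ff 30.0
check axis [-0. -0.  1.]
[-19.6, -24.6, 14.8, -0.7, -1.14, -1.94]
[-39.1, -49.1, 29.6, -1.4, -2.29, -3.88]
[-58.7, -73.7, 44.4, -2.1, -3.43, -5.82]
[-78.3, -98.2, 59.1, -2.8, -4.58, -7.76]
[-97.8, -122.8, 73.9, -3.5, -5.72, -9.7]
```

Request:
{"api": "move_arm", "payload": {"motion": [[-19,-24,14,-0.7,-1.1,-1.9,1],[-39,-49,29,-1.4,-2.3,-3.9,1],[-60,-76,43,-2.1,-3.5,-5.9,1],[-82,-103,59,-2.9,-4.8,-8,1],[-98,-123,74,-3.5,-5.7,-9.7,1]]}}

```text
clock: 9.22
tool_pos: [0.4497, 0.2179, 0.1966]
eef_rot: [0.976, 0.001, -0.22, -0.0]
contact_force: [-0.0, 0.6, -2.8]
opening: 0.418
finger_force: 30.0
```

```bash
python3 place.py 0 25 4; python3 - <<'E'
from lean import *
import lean
from plant import eyes
from place import AT
lean.A0=AT
s=eyes.snapshot("scene"); n,g,R=lean.lean(s); print("foot est",g-.134*n)
cv2.imwrite("pics/s3.png",cv2.resize(s["frame"][200:400,120:340,::-1],None,fx=2.5,fy=2.5))
E
```

```text
9.225 foot [0.458  0.218  0.0797] axis [-0.001 -0.     1.   ] f [-0.   0.6 -2.8] q [-0.73  0.86  0.59  1.65 -0.56  1.27 -1.48] ff 30.0
check axis [-0. -0.  1.]
[5.9, 0.2, 12.4, 0.0, -0.01, 0.02]
[11.7, 0.5, 24.7, 0.0, -0.02, 0.04]
[17.6, 0.7, 37.1, 0.0, -0.03, 0.06]
[23.4, 1.0, 49.4, 0.01, -0.05, 0.08]
n 499 axis [-0.019 -0.007  1.   ] lean deg toward -X 0.89 toward +Y -0.74 rms 0.0008
axis in tool [-0.451  0.002 -0.892] grasp [0.455  0.2222 0.2124]
foot est [0.45757959 0.22303573 0.07845087]
```

View pics/s3.png

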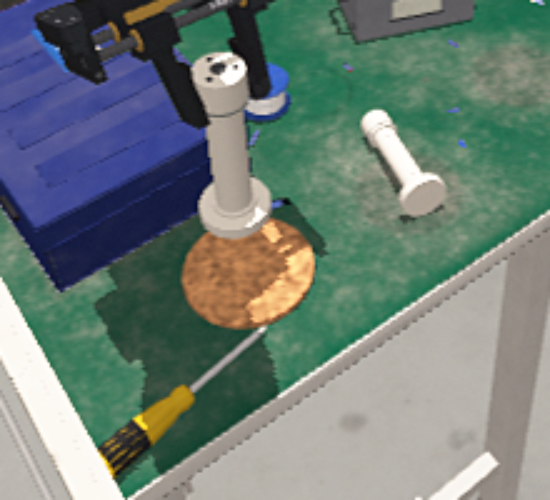

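The pedestal hangs upright (within about 1°) above the pad (250,265). Lowering.

Request:
{"api": "move_arm", "payload": {"motion": [[6,0,12,0,0,0,1],[12,0,25,0,0,0,1],[18,0,38,0,0,0,1],[23,0,49,0,0,0,1],[23,0,49,0,0,0,1]]}}

```text
clock: 9.9
tool_pos: [0.4498, 0.2159, 0.1419]
eef_rot: [0.975, -0.001, -0.221, 0.0]
contact_force: [0.2, 0.1, -2.6]
opening: 0.422
finger_force: 30.0
```

```bash
python3 place.py 0 9 5
```

```text
9.9 foot [0.4579 0.2158 0.0251] axis [0.001 0.001 1.   ] f [ 0.2  0.1 -2.6] q [-0.71  0.94  0.56  1.68 -0.6   1.17 -1.43] ff 30.0
check axis [-0. -0.  1.]
[1.4, -0.2, 2.9, 0.0, 0.01, -0.02]
[2.7, -0.4, 5.8, 0.01, 0.02, -0.05]
[4.1, -0.7, 8.8, 0.01, 0.03, -0.07]
[5.4, -0.9, 11.7, 0.01, 0.04, -0.1]
[6.8, -1.1, 14.6, 0.01, 0.04, -0.12]
```

Request:
{"api": "move_arm", "payload": {"motion": [[1.4,0,3,0,0,0,1],[2.7,0,6,0,0,0,1],[4.1,0,9,0,0,0,1],[5.4,0,11.7,0,0,0,1],[6.4,0,13.7,0,0,0,1]]}}

```text
clock: 10.52
tool_pos: [0.4502, 0.2163, 0.1276]
eef_rot: [0.976, -0.001, -0.22, 0.0]
contact_force: [0.5, -0.2, -2.3]
opening: 0.42
finger_force: 30.0
```

```bash
python3 place.py 0 8 2
```

```text
10.525 foot [0.4585 0.2163 0.0108] axis [-0.001  0.     1.   ] f [ 0.5 -0.2 -2.3] q [-0.71  0.96  0.55  1.68 -0.61  1.15 -1.42] ff 30.0
check axis [-0. -0.  1.]
[0.4, -0.3, 1.4, -0.01, -0.03, -0.03]
[0.7, -0.7, 2.7, -0.01, -0.06, -0.06]
```

Not yet touching; lower until the weight comes off.

Request:
{"api": "move_arm", "payload": {"motion": [[0.4,0,0.9,0,0,0,1],[0.8,0,1.8,0,0,0,1],[1.2,0,2.7,0,0,0,1],[1.2,0,2.7,0,0,0,1]]}}

```text
clock: 11.02
tool_pos: [0.4507, 0.2164, 0.1257]
eef_rot: [0.976, -0.001, -0.219, -0.0]
contact_force: [0.4, 1.0, 5.6]
opening: 0.421
finger_force: 30.0
```

Request:
{"api": "move_arm", "payload": {"motion": [[0,0,0,0,0,0,1],[0,0,0,0,0,0,1]], "newtons": 5}}

```text
clock: 11.28
tool_pos: [0.4507, 0.2166, 0.1255]
eef_rot: [0.976, -0.001, -0.219, -0.0]
contact_force: [1.9, 1.0, 6.3]
opening: 0.43
finger_force: 5.0
```

Request:
{"api": "move_arm", "payload": {"motion": [[0,0,0,0,0,0,0.52],[0,0,0,0,0,0,0.4],[0,0,0,0,0,0,0.2],[0,0,0,0,0,0,0],[0,0,0,0,0,0,0]]}}

```text
clock: 11.9
tool_pos: [0.4501, 0.2163, 0.1248]
eef_rot: [0.976, -0.001, -0.22, 0.0]
contact_force: [0.6, 0.4, 0.1]
opening: 0.907
finger_force: 0.0
```

```bash
python3 - <<'E'
from lean import *
import lean
from plant import eyes
from place import AT
lean.A0=AT
s=eyes.snapshot("scene"); n,g,R=lean.lean(s); print(r.get_state()["opening"],r.get_state()["contact_force"])
E
```

```text
n 424 axis [-0.002 -0.004  1.   ] lean deg toward -X 0.04 toward +Y -0.24 rms 0.0013
axis in tool [-0.431  0.004 -0.902] grasp [0.4583 0.2163 0.142 ]
0.9537281727749685 [ 0.02030882  0.98445707 -0.36623834]
```

Upright. Retreat along the tool axis.

Request:
{"api": "move_arm", "payload": {"motion": [[0,0,-8,0,0,0,0],[0,0,-24,0,0,0,0],[0,0,-48,0,0,0,0],[0,0,-78,0,0,0,0],[0,0,-110,0,0,0,0]]}}

```text
clock: 12.58
tool_pos: [0.4982, 0.2161, 0.2262]
eef_rot: [0.976, -0.001, -0.219, 0.0]
contact_force: [-0.1, 0.3, -0.7]
opening: 1.0
finger_force: 0.0
```

Request:
{"api": "move_arm", "payload": {"motion": [[0,0,0,0,0,0,0],[0,0,0,0,0,0,0],[0,0,0,0,0,0,0]]}}

```text
clock: 12.95
tool_pos: [0.4963, 0.2164, 0.2235]
eef_rot: [0.975, -0.001, -0.221, 0.0]
contact_force: [0.4, 0.0, -0.8]
opening: 0.998
finger_force: 0.0
```

```bash
python3 - <<'E'
from plant import eyes
import cv2
from h import *
s=eyes.snapshot("scene"); P=cloud(s)
M=(np.hypot(P[...,0]-.458,P[...,1]-.217)<.05)&(P[...,2]>.155)&(P[...,2]<.165); A=P[M]; print("top",len(A),A.mean(0),A[:,2].min(),A[:,2].max())
cv2.imwrite("pics/s4.png",cv2.resize(s["frame"][150:400,120:400,::-1],None,fx=2,fy=2))
E
```

```text
top 247 [0.45825206 0.21856105 0.15795719] 0.15550569248139212 0.15994126145178544
```

View pics/s4.png

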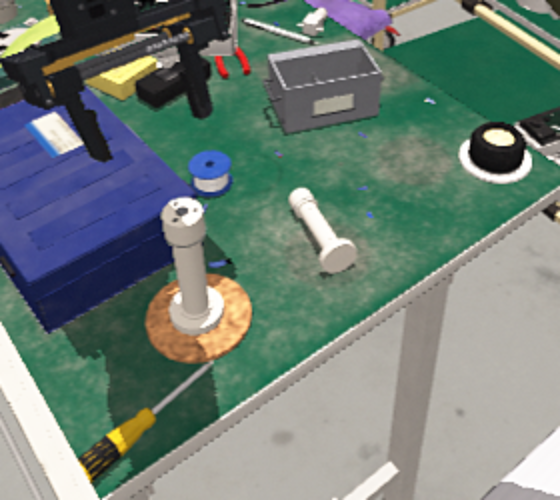

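The pedestal stands upright at (195,310), centred on the pad. The gripper is clear and the reel and tip cleaner look undisturbed.

```bash
python3 -c "
from plant import finish_job
print(finish_job())"
```

```text
the job is handed in; nothing more can be done
None
```

I freed the pedestal from the bin, set it upright on the centre of the cork pad, let go and handed the job in at about 13 s; the verdict was not shown.

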